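Hook the gate return spring onto its anchor post with a spring puller

TASK

Take the red-handled spring puller from its stand and, with it, stretch the free end of the return spring and hook its round loop over the brass anchor post (clamped somewhere along its slot: find it by feel or by eye), so that the spring's own pull holds the loop under the post's head. Work gently: do not overstretch the spring, jam it down on the post, let it fly back or touch it with the fingers, and leave the other things on the bench alone. Unhook the puller and put it back upright in its stand.

Things in the scene. Friction and masses are not known exactly. Their poses are not given: they have to be found in the camera images.
- gate_plate: Plywood plate fixed to the bench, 270 x 150 x 12 mm, carrying a steel gate disc at its -x end, a steel pivot post and a brass anchor post in a slotted strip. Origin at the centre of its underside; +x points from the pivot post to the anchor, z up. The pivot post stands at x = -40 mm, y = 0; the middle of the anchor's slot is at x = +78 mm, y = 0 (118 mm apart).
- pivot (a point): Foot of the steel pivot post, on the top of the plate. The spring's first loop is captive on this post, below a wide head (its top 22 mm above the plate).
- spring: Extension spring, loose. Origin: centre of its first loop, at the coils' underside; +x along it to the free end. That loop is captive on the pivot post with 3 mm play (it shifts 3 mm when pulled), so it swings and tips freely. Coils 20 mm across, 12 to 72 mm along x relaxed; flat end fittings at 8 to 12 mm height. It starts lying on the plate, swung aside of the anchor.
- spring_end (a joint): Stretch of the spring in m: 0 relaxed. It pulls with 2.5 N + 250 N/m times the stretch. The loop is concentric with the anchor post at 27 mm of stretch if the post is at mid-slot (18 to 36 mm over the slot), and hooked at about 4.5 mm less; beyond 48 mm the spring is overstretched.
- hook_loop (a point): Centre of the round loop at the free end (in line with the spring, 88 mm from the first loop's centre when relaxed), inside diameter 16 mm, outside 23 mm, 4 mm thick; the coils end 16 mm before it. It goes over the head of the anchor post (1.7 mm clearance all round) and then catches under it, its far inner side against the neck.
- pull_eye (a point): Centre of the oblong pull eye ahead of the hook loop on the same rigid end fitting, 23 mm beyond the hook loop's centre. Its opening is 22 mm along the spring by 14 mm across; the bar at its far end lies from 11 to 15 mm beyond this centre, 23 mm wide, 4 mm thick.
- puller: Spring puller, 93 mm tall, 120 g. Origin on the shank's axis at the foot's underside, z up. Foot 4 mm thick, 8 mm wide, from x = -4 to +11 mm (it points to +x, the white-striped side of the handle). Shank 8 mm across; collar 15 mm across from 11.5 to 14.5 mm up (the eye is held between foot and collar). Guard 34 mm square at 34 to 38 mm, red handle 24 mm square up to 90 mm.
- puller_grip (a point): Point on the handle's axis at which to grip, 62 mm above the foot's underside (24 mm above the guard).
- puller_foot (a point): Point on the shank's axis at the top of the foot, 4 mm above the puller's origin.
- stand: Wooden stand fixed to the bench, block 75 x 65 x 42 mm. Origin: centre of its underside. Its hole, 25 mm (x, centred at x = +1.75 mm) by 21 mm (y), goes down to 6 mm above the bench. At home the puller hangs in it by its guard, foot to the stand's +x, puller origin at the stand's x = y = 0, 8 mm above the bench.
- stand_hole (a point): Top of the stand where the puller's axis belongs, 42 mm above the bench.
- anchor_post: Anchor: origin at the middle of its slot, on the plate's top, x along the slot. The brass post is clamped firmly somewhere in it, up to 9 mm either way along x; its exact place is not told and must be felt or seen. Post top 22 mm above the plate; head 12.6 mm across, from 17 to 22 mm, slightly chamfered; neck 7 mm across. Strip 56 x 18 x 0.6 mm, washer on it 18 mm across, up to 1.8 mm.
- wax_tin: Small blue and yellow round tin, 57 mm across, 34 mm high, standing on the bench; leave alone.
- glue_tube: White glue tube with a red cap, 31 x 122 x 24 mm, lying on the bench; leave alone.
- mug: Green enamel mug, 69 x 94 x 81 mm, standing on the bench; leave alone.
- filler_tin: White round tin of filler, 143 mm across, 74 mm high; leave alone.
Not all that is in view belongs to the job. There is more than one size of the puller; the job needs the middle-sized.

How it is judged (in metres and radians):
On the way, in this order (a step that is already met when the one before it is completed fails the run):
1. the puller's shank is in the pull eye and stretches the spring by more than 15 mm (horizontal distance between puller_foot and pull_eye below 0.012 m and contact force between puller and spring above 2 N and value of joint spring_end above 0.015 m), for 0.1 s.
2. the loop is down round the post, below its head, with the spring stretched (horizontal distance between hook_loop and anchor_post below 0.016 m and z of hook_loop in the frame of anchor_post below 0.0155 m and value of joint spring_end above 0.01 m), for 0.2 s.
At the end, for the whole second after the job is handed in: Loop round the anchor post and under its head: its centre within 16 mm of mid-slot in plan and under 15.5 mm above the plate, spring stretched over 10 mm and bearing on the post with over 3 N; puller released, at rest in its stand within 8 mm, seated within 4 mm, upright within 0.12 rad (all of step 2 and contact force between spring and anchor_post above 3 N and horizontal distance between puller and stand_hole below 0.008 m and z of puller in the frame of stand below 0.012 m and angle between puller's own z axis and vertical below 0.12 rad and linear speed of each of puller, spring below 0.02 m/s); the robot touches nothing.
It fails at once if the spring is overstretched (more than 48 mm) (value of joint spring_end above 0.048 m).
It fails at once if the spring is let fly back (faster than 0.6 m/s) (velocity of joint spring_end below -0.6 m/s).
It fails at once if the spring is jammed on the anchor post, or the puller on the plate or post, with more than 20 N (contact force between spring and anchor_post above 20 N or contact force between puller and gate_plate above 20 N).
It fails at once if the fingers touch the spring (contact force between the fingers and spring above 0.5 N).
It fails at once if the wax tin, glue tube, mug or filler tin is moved by more than 15 mm (distance of any of wax_tin, glue_tube, mug, filler_tin from where it was at the start of the episode above 0.015 m).
It also fails if it takes over 72 s, if anything falls off the work surface, if the arm or the gripper's body presses on something with over 40 N, if the wrist force passes 120 N, or if a joint passes its speed limit or range.

ROBOT

A 6-joint arm with a two-finger parallel gripper is mounted at the origin on a cart in front of the work surface, level with it; the furniture and walls round the work are solid. World frame = base frame: x ahead of the robot, y to its left, z up, the work surface at z = 0. Lengths are in m, angles in degrees, forces in N, time in s.
With the tool pointing down it reaches from about 0.35 to 0.95 m from the base axis. Payload 17.4 kg.
Tool frame: the origin (TCP) lies on the centre line of the jaws, within the pads' length; the fingertips stand 17 mm ahead of it and the grasp point (between the pads) lies 2 mm behind it; z points along the fingers, y is the line along which they close (so a half turn about z gives the same grasp; the last joint's range is limited). The gripper opens to 93 mm and grips with 3 to 60 N. Pads are 15 mm wide; open, the fingers measure 128 mm over their backs; the gripper's body (75 mm by 188 mm) begins 65 mm behind the grasp point.
Start: joints at [69.97, 6.646, 82.598, -0, 90.757, -2.166], TCP at [0.207, 0.642, 0.236] pointing down, gripper open.
Joint ranges: [-162.19, 162.19], [-47.58, 125.68], [4.15, 143.07], [-65.23, 245.23], [0.69, 171.88], [-170.13, 170.13]. Speed limits (degrees/s): [108.29, 108.29, 127.2, 180, 180, 180].

INTERFACE

Orientations are given as a 3x3 rotation matrix whose columns are the frame's x, y, z axes.
In Python, from workcell import manip gives the robot as it stands. The module is installed in compiled form; this text tells all that it offers.
- The arm moves only by the tool play_rows, never from a script. Its argument "series" is one flat list of numbers, 7 for each row, row after row: the shift along the tool's x, y, z in units of 25 mm (1.0 is 25 mm), then the turn, a rotation vector about the tool's x, y, z in units of 6 degrees (1.0 is 6 degrees), then the finger opening in mm, from 0 to 93. A call has 1 to 8 rows; each row shifts and turns the commanded pose from where the row before left it, along the tool's axes as they then stand; what a row does not reach is not made up. A row lasts 1/12 s, in which the tool goes at most 41.7 mm and 7.16 degrees, less where a joint would pass 70% of its speed; a pose out of reach is approached as far as the arm can. A call is refused whole if a number of a shift passes 1 or a number of a turn 1, either way. A call with a gripper value outside its range is refused whole. The fingers move at their own pace and stop on an object; "grip_force" is the grip in N (left out, the last holds). Time passes only in rows, so rows that do not move let the fingers close. It gives the time, the measured TCP pose, the force, the opening and the grip force at its end, in the units of the state.
- manip.get_state(): the state, without advancing time (a new reading comes with each control period).
- manip.snapshot(name): name is "scene" or "side" or "wrist"; returns a dict with "pixels" (420x560x3 uint8, red, green, blue), "fx", "fy", "cx", "cy" (pixels), "distortion" ([k1, k2, p1, p2, k3] as OpenCV has them; the pictures are not rectified), "xyz" and "rotation" of the camera in the world. Camera axes: x right, y up, looking along -z (the intrinsics and any distortion apply to the point x, -y, -z); pixel columns grow to the right and rows downward; lengths in m; the calibration is good to about 2 mm. A picture is of the moment at which its call begins. There is no depth.
- manip.sign_off(): hands the job in; it is judged then, once.
The state is a dict: "time": time; "joints": joint angles; "joint_velocities": joint speeds; "joint_efforts": joint torques, N m; "ee_pos": TCP position; "orientation": TCP orientation; "wrist_force": force on the tool from outside, world axes, zero at the start; "moment": the same for the moment, N m; "gripper_width": opening from 0.0 (shut) to 1.0 (fully open); "grasp_force": force on a finger pad.
Only numpy, scipy, OpenCV 4.12 (cv2) and the standard library are available. Lean on these libraries where they do the work, as an engineer would, in place of code of your own. Each camera call takes 0.05 s, during which the arm holds its last target. There are 200 camera calls.

## Working session

There is one attempt and no reset: what is moved stays moved. The work goes in short steps, Python scripts to look and compute and a tool call to move; the robot and the scene stay as the last step left them, time stands still between calls to the robot, and variables do not carry over. Pictures are saved under pics/ and viewed, at most 10 in all, crops included, and the job is handed in when it is done.

Besides the shell and the picture viewer there is one more tool, called after "Emit:" by a JSON object that holds its "op" and its "data". play_rows: Moves the arm, as the interface text tells. Its arguments: {"type":"object","properties":{"series":{"type":"array","items":{"type":"number"}},"grip_force":{"type":"number"}},"required":["series"]}

```bash
mkdir -p pics; cat > h.py <<'E'
from workcell import manip
import numpy as np, cv2, pickle
def snap(cam,name):
    s=manip.snapshot(cam); pickle.dump(s,open(f'pics/{name}.pkl','wb'))
    cv2.imwrite(f'pics/{name}.png',np.ascontiguousarray(s['pixels'][:,:,::-1])); return s
def load(n): return pickle.load(open(f'pics/{n}.pkl','rb'))
def K(s): return np.array([[s['fx'],0,s['cx']],[0,s['fy'],s['cy']],[0,0,1.]])
def ray(s,uv):
    p=cv2.undistortPoints(np.array([[uv]],float),K(s),np.array(s['distortion'],float))[0,0]
    d=np.array(s['rotation'])@np.array([p[0],-p[1],-1]); return np.array(s['xyz']),d
def onz(s,uv,z):
    o,d=ray(s,uv); return o+d*(z-o[2])/d[2]
def proj(s,P):
    P=np.atleast_2d(P); c=(P-np.array(s['xyz']))@np.array(s['rotation']); c=c*[1,-1,-1]
    return cv2.projectPoints(c,np.zeros(3),np.zeros(3),K(s),np.array(s['distortion'],float))[0][:,0]
E
python3 - <<'E'
from h import *
a=snap('scene','scene0');b=snap('side','side0');c=snap('wrist','wrist0')
for s in(a,b,c):print(s['xyz'],np.round(s['rotation'],3).tolist(),s['fx'])
st=manip.get_state();print(st)
cv2.imwrite('pics/all0.png',cv2.resize(np.vstack([np.hstack([a['pixels'],b['pixels']])])[:,:,::-1],(800,300)))
E
```

```text
[-0.11608567 -0.75195115  0.72437517] [[0.772, 0.356, -0.527], [-0.636, 0.415, -0.651], [-0.013, 0.837, 0.547]] 452.1321087492248
[-0.07940545 -1.01880565  0.83653666] [[0.858, 0.274, -0.435], [-0.514, 0.459, -0.725], [0.001, 0.845, 0.534]] 520.6871475187098
[0.14256426 0.66310322 0.38504036] [[0.308, -0.922, -0.235], [0.951, 0.298, 0.077], [-0.001, -0.248, 0.969]] 301.202517147169
{'time': 0.15, 'joints': array([ 6.99701286e+01,  6.66743677e+00,  8.26258821e+01, -1.56663022e-03,
        9.07538305e+01, -2.16568927e+00]), 'joint_velocities': array([ 0.00450463, -0.08936457, -0.0994848 ,  0.03535806, -0.0273224 ,
       -0.04479549]), 'joint_efforts': array([ 1.44644648e-03, -7.21768570e+01, -6.22948265e+01,  7.79937417e-02,
        2.27335445e-02, -6.68436860e-05]), 'ee_pos': array([0.2070371 , 0.64233594, 0.23509078]), 'orientation': array([[-9.51786251e-01,  3.06761905e-01, -2.56168646e-04],
       [ 3.06762012e-01,  9.51785930e-01, -7.82501404e-04],
       [ 3.77609114e-06, -8.23356887e-04, -9.99999661e-01]]), 'wrist_force': array([0.56019028, 0.15273832, 0.38261623]), 'moment': array([ 0.02850456,  0.04266336, -0.06492972]), 'grasp_force': 0.0, 'gripper_width': 0.9989202783233257}
```

View pics/scene0.png

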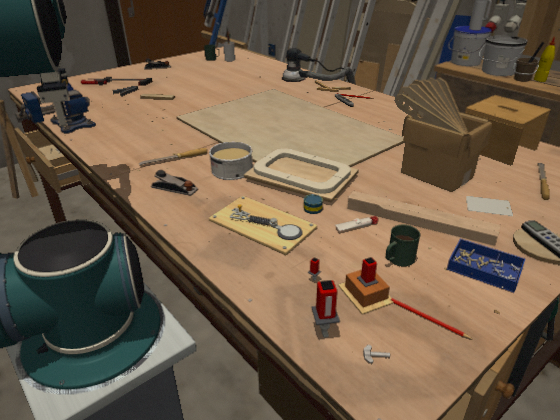

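View pics/side0.png

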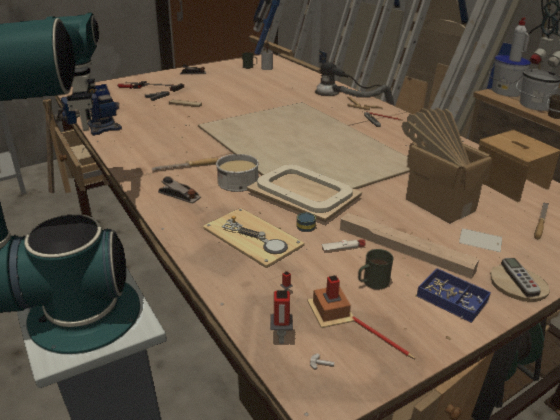

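Both views show three red pullers. In the scene picture they are a small one at (315,267), a large one at (326,300) and the one in the orange-brown stand at (368,285). The stand one should be the middle size. The plate is at (263,223), with its disc (the -x end) at (290,232). I'll check this in a close crop.

```bash
python3 - <<'E'
from h import *
a=cv2.imread('pics/scene0.png');b=cv2.imread('pics/side0.png')
z=lambda im,x,y,w,h,f:cv2.resize(im[y:y+h,x:x+w],None,fx=f,fy=f,interpolation=cv2.INTER_CUBIC)
# scene crops: plate (205,195,120,60)x... 
o=np.vstack([np.hstack([z(a,204,193,120,66,3.3333),z(b,199,205,120,66,3.3333)]),np.hstack([z(a,300,250,100,90,4),z(b,260,262,100,90,4)])])
print(o.shape);cv2.imwrite('pics/crop0.png',o)
for uv in[(326,316),(315,277),(368,303),(263,223)]:print(uv,onz(load('scene0'),uv,0))
E
```

```text
(580, 800, 3)
(326, 316) [ 0.39905847 -0.28362647  0.        ]
(315, 277) [ 0.46733763 -0.1782308   0.        ]
(368, 303) [ 0.49740606 -0.31594656  0.        ]
(263, 223) [0.51238674 0.07913914 0.        ]
```

View pics/crop0.png

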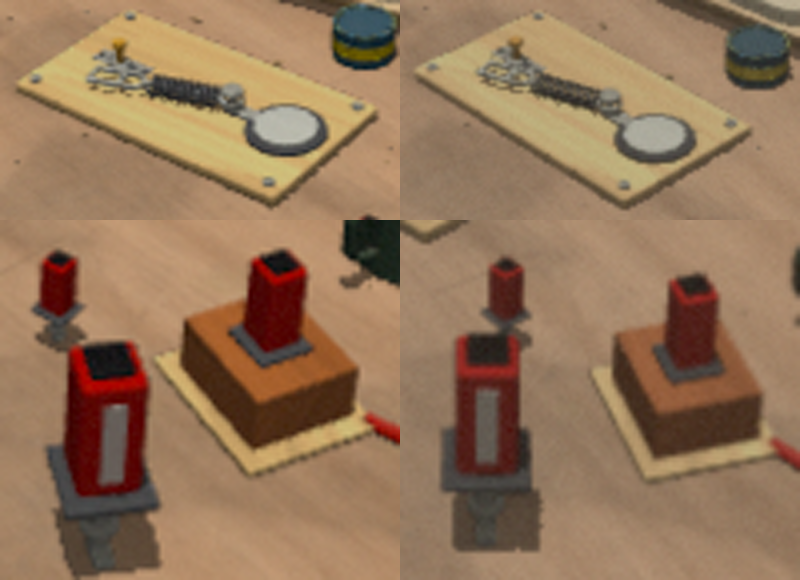

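The middle-sized puller, in the stand, has its stripe on a face we can't see. The anchor is at the far-left end of the plate and the spring lies beside it. Next I'll move the wrist camera over the plate for a closer measurement.

Emit:
{"op": "play_rows", "data": {"series": [-0.67,-0.7,0,0,0,0,93,-0.67,-0.7,0,0,0,0,93,-0.67,-0.7,0,0,0,0,93,-0.67,-0.7,0,0,0,0,93,-0.67,-0.7,0,0,0,0,93,-0.67,-0.7,0,0,0,0,93,-0.67,-0.7,0,0,0,0,93,-0.67,-0.7,0,0,0,0,93]}}

```text
time: 0.82
ee_pos: [0.2919, 0.4669, 0.2354]
orientation: [[-0.952, 0.307, -0.0], [0.307, 0.952, -0.0], [0.0, -0.0, -1.0]]
wrist_force: [0.1, 0.6, 0.2]
gripper_width: 1.0
grasp_force: 0.0
```

Emit:
{"op": "play_rows", "data": {"series": [-0.67,-0.7,0,0,0,0,93,-0.67,-0.7,0,0,0,0,93,-0.67,-0.7,0,0,0,0,93,-0.67,-0.7,0,0,0,0,93,-0.67,-0.7,0,0,0,0,93,-0.67,-0.7,0,0,0,0,93,-0.67,-0.7,0,0,0,0,93,-0.67,-0.7,0,0,0,0,93]}}

```text
time: 1.48
ee_pos: [0.3765, 0.2926, 0.2355]
orientation: [[-0.952, 0.307, -0.0], [0.307, 0.952, -0.0], [0.0, -0.0, -1.0]]
wrist_force: [0.9, 0.4, 0.2]
gripper_width: 1.0
grasp_force: 0.0
```

Emit:
{"op": "play_rows", "data": {"series": [-0.67,-0.7,0,0,0,0,93,-0.67,-0.7,0,0,0,0,93,-0.67,-0.7,0,0,0,0,93,-0.67,-0.7,0,0,0,0,93,-0.67,-0.7,0,0,0,0,93,-0.67,-0.7,0,0,0,0,93,-0.67,-0.7,0,0,0,0,93,0,0,0,0,0,0,93]}}

```text
time: 2.15
ee_pos: [0.4513, 0.1384, 0.2354]
orientation: [[-0.951, 0.309, -0.0], [0.309, 0.951, -0.001], [-0.0, -0.001, -1.0]]
wrist_force: [-0.7, 0.7, 0.6]
gripper_width: 1.0
grasp_force: 0.0
```

```bash
python3 - <<'E'
from h import *
c=snap('wrist','w1');print(c['xyz'],c['fx'],c['distortion'],manip.get_state()['ee_pos'])
im=c['pixels'][:,:,::-1]
cv2.imwrite('pics/w1b.png',cv2.resize(np.ascontiguousarray(im),(800,600),interpolation=cv2.INTER_CUBIC))
E
```

```text
[0.38686818 0.1593829  0.38544774] 301.202517147169 [-0.02358543  0.          0.          0.          0.        ] [0.45073596 0.13975542 0.23541157]
```

View pics/w1b.png

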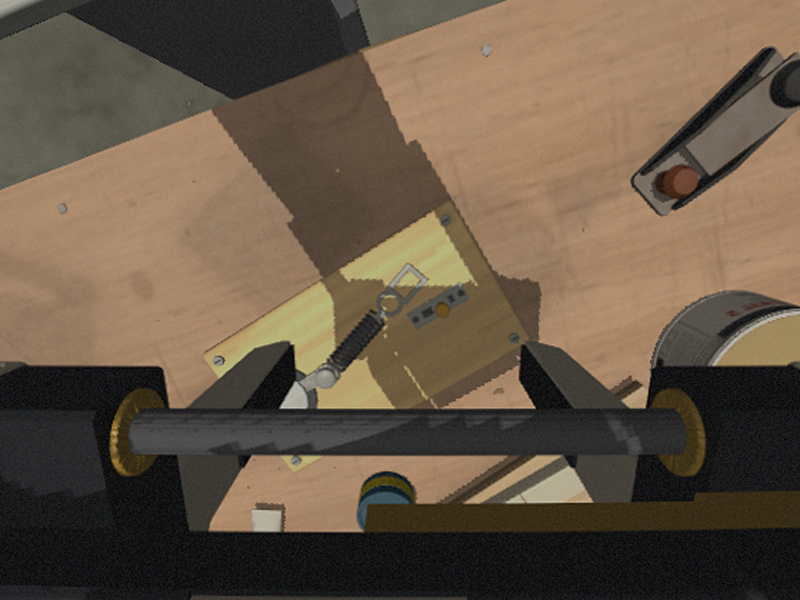

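In this 800x600 wrist view:
- The plate screws are at (446,219), (219,360), (514,337) and (296,461).
- The pivot head is at (327,375) and the brass anchor head at (442,311).
- The strip runs from (410,323) to (467,292).
- The hook loop is at (390,301) and the pull eye at (408,282).

```bash
python3 - <<'E'
from h import *
from scipy.optimize import least_squares
c=load('w1');f=560/800
S={'screw':([(446,219),(219,360),(514,337),(296,461)],.012),'pivot':([(327,375)],.034),'anch':([(442,311)],.034),'strip':([(410,323),(467,292)],.0126),'loop':([(390,301)],.022),'eye':([(408,282)],.022)}
R={}
for k,(p,z) in S.items():
    R[k]=np.array([onz(c,(u*f,v*f),z)[:2] for u,v in p]);print(k,np.round(R[k],4).tolist())
sc=R['screw'];ce=sc.mean(0);print('centre',ce)
# brass blob subpixel
im=cv2.cvtColor(np.ascontiguousarray(c['pixels']),cv2.COLOR_RGB2HSV)
print(im[215:221,305:314].tolist()[3])
# plate yaw from fits: screws long dir, pivot-anchor
d1=sc[0]+sc[2]-sc[1]-sc[3];print('yaw screws',np.degrees(np.arctan2(d1[1],d1[0])))
d=R['anch'][0]-R['pivot'][0];print('piv->anch',np.degrees(np.arctan2(d[1],d[0])),np.hypot(*d))
d=R['strip'][1]-R['strip'][0];print('strip',np.degrees(np.arctan2(d[1],d[0])),R['strip'].mean(0))
# stand: two views crop px: scene origin (300,250)/4; side (260,262)/4
sa,sb=load('scene0'),load('side0')
A=lambda x,y:(300+x/4,250+y/4);B=lambda x,y:(260+(x-400)/4,262+(y-0)/4)
# block top corners (z=.042) scene crop: left,(back) ; using view coords minus 220 row
pa=[A(182,320-220),A(265,395-220),A(357,365-220)];pb=[B(613,335-220),B(655,402-220),B(760,390-220)]
print('stand top scene',[np.round(onz(sa,p,.042)[:2],4).tolist() for p in pa])
print('stand top side',[np.round(onz(sb,p,.042)[:2],4).tolist() for p in pb])
print('handle top',onz(sa,A(280,263-220),.098),onz(sb,B(692,287-220),.098))
E
```

```text
screw [[0.4192, 0.1838], [0.4773, -0.0548], [0.5405, 0.2124], [0.5998, -0.0263]]
pivot [[0.5146, 0.0433]]
anch [[0.4899, 0.157]]
strip [[0.4979, 0.1259], [0.4862, 0.1831]]
loop [[0.4707, 0.1164]]
eye [[0.4594, 0.1366]]
centre [0.50919696 0.07878428]
[[17, 145, 95], [20, 179, 101], [19, 181, 100], [21, 201, 99], [19, 161, 106], [19, 170, 102], [18, 175, 102], [20, 185, 102], [17, 172, 104]]
yaw screws 103.81790040796477
piv->anch 102.2766506088813 0.11627563245540658
strip 101.59460643505267 [0.49208601 0.1545123 ]
stand top scene [[0.4904, -0.251], [0.48, -0.3207], [0.5359, -0.3375]]
stand top side [[0.4902, -0.2522], [0.4771, -0.3135], [0.5347, -0.3365]]
handle top [ 0.51433246 -0.29447946  0.098     ] [ 0.51249234 -0.29452936  0.098     ]
```

The camera never sees the stripe, so the foot should point towards the plate, at a yaw of about 80°. Next I'll measure the stand from above.

Emit:
{"op": "play_rows", "data": {"series": [-0.33,-0.95,0,0,0,0,60,-0.33,-0.95,0,0,0,0,60,-0.33,-0.95,0,0,0,0,60,-0.33,-0.95,0,0,0,0,60,-0.33,-0.95,0,0,0,0,60,-0.33,-0.95,0,0,0,0,60,-0.33,-0.95,0,0,0,0,60,-0.33,-0.95,0,0,0,0,60]}}

```text
time: 2.87
ee_pos: [0.4546, -0.0603, 0.2356]
orientation: [[-0.952, 0.306, 0.0], [0.306, 0.952, 0.0], [-0.0, 0.0, -1.0]]
wrist_force: [-0.2, -0.1, 0.1]
gripper_width: 0.648
grasp_force: 0.0
```

Emit:
{"op": "play_rows", "data": {"series": [-0.33,-0.95,0,0,0,0,60,-0.33,-0.95,0,0,0,0,60,-0.33,-0.95,0,0,0,0,60,-0.33,-0.95,0,0,0,0,60,-0.33,-0.95,0,0,0,0,60,-0.33,-0.95,0,0,0,0,60,-0.33,-0.95,0,0,0,0,60,-0.33,-0.95,0,0,0,0,60]}}

```text
time: 3.53
ee_pos: [0.4595, -0.2614, 0.2356]
orientation: [[-0.952, 0.306, 0.0], [0.306, 0.952, 0.0], [-0.0, 0.0, -1.0]]
wrist_force: [0.1, 0.9, 1.2]
gripper_width: 0.646
grasp_force: 0.0
```

Emit:
{"op": "play_rows", "data": {"series": [0,-0.5,0,0,0,0,60,0,0,0,0,0,0,60,0,0,0,0,0,0,60]}}

```text
time: 3.78
ee_pos: [0.4554, -0.2723, 0.2354]
orientation: [[-0.952, 0.307, -0.0], [0.307, 0.952, 0.001], [0.001, 0.0, -1.0]]
wrist_force: [0.6, 0.5, 0.5]
gripper_width: 0.645
grasp_force: 0.0
```

```bash
python3 - <<'E'
from h import *
c=snap('wrist','w2');print(c['xyz'],manip.get_state()['ee_pos'],manip.get_state()['joints'])
im=c['pixels'][:,:,::-1]
cv2.imwrite('pics/w2b.png',cv2.resize(np.ascontiguousarray(im),(800,600),interpolation=cv2.INTER_CUBIC))
E
```

```text
[ 0.39098765 -0.25171868  0.38553359] [ 0.45558525 -0.2719111   0.23562578] [-3.35968880e+01 -1.15471552e+01  1.00220162e+02  2.16334780e-02
  9.13384890e+01 -1.05740823e+02]
```

View pics/w2b.png

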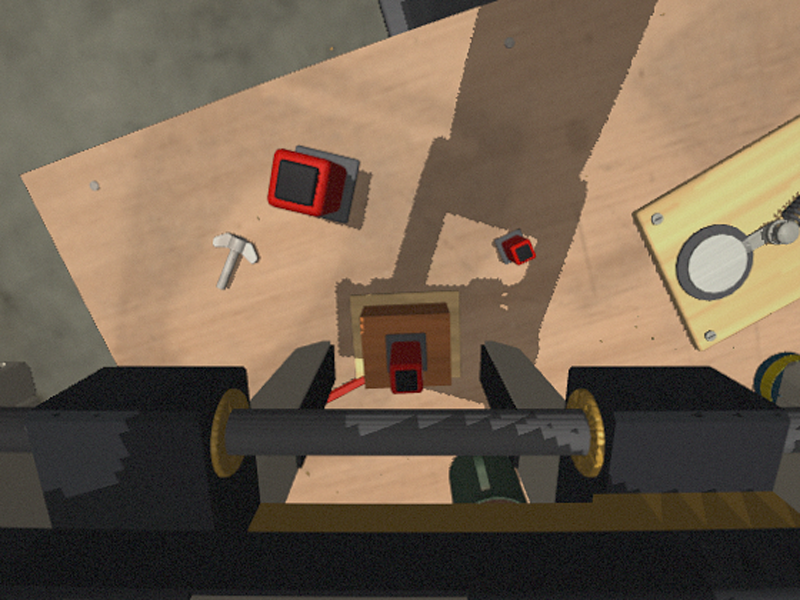

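The wrist view shows the stand block's top corners at about (361,315), (449,305), (452,384) and (367,388), and the handle's dark top centred at (407,380). Its long axis runs along the image x direction. The large puller is at (300,182) and the small one at (518,249).

```bash
python3 - <<'E'
from h import *
c=load('w2');f=.7
im=np.ascontiguousarray(c['pixels'])
g=im.max(2)[240:290,262:310]; 
o=cv2.resize(np.ascontiguousarray(im[200:290,240:330,::-1]),(600,600),interpolation=cv2.INTER_CUBIC)
cv2.imwrite('pics/w2c.png',o)
for n,p,z in[('hand',(407,380),.098),('c1',(361,315),.042),('c2',(449,305),.042),('c3',(452,384),.042),('c4',(367,388),.042),('mug',(487,480),.08)]:
    print(n,np.round(onz(c,(p[0]*f,p[1]*f),z)[:2],4))
E
```

```text
hand [ 0.517  -0.2922]
c1 [ 0.4741 -0.3184]
c2 [ 0.4884 -0.2464]
c3 [ 0.5572 -0.2641]
c4 [ 0.538  -0.3355]
mug [ 0.6305 -0.2596]
```

View pics/w2c.png

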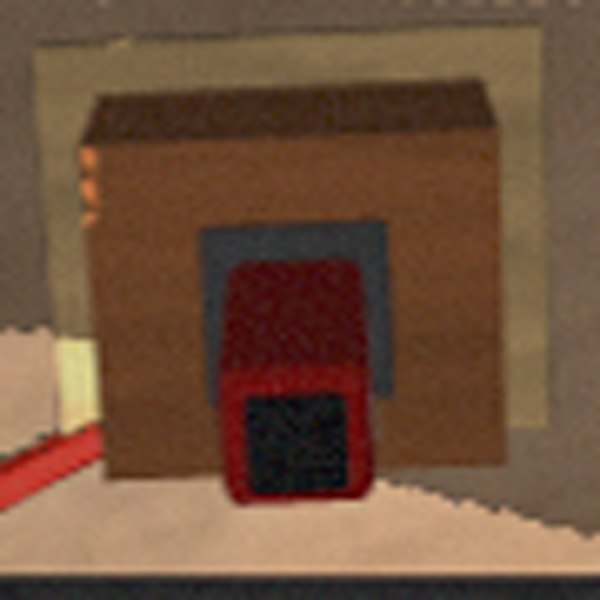

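```bash
python3 - <<'E'
from h import *
from scipy.optimize import least_squares
c=load('w2');P=lambda x,y:(240+x/6.6667-.0,200+y/6.6667)
# fit x,y,yaw of stand model
pts=[((80,145),(-37.5,32.5,42)),((498,128),(37.5,32.5,42)),((507,465),(37.5,-32.5,42)),((105,479),(-37.5,-32.5,42)),
((202,230),(-17,17,46)),((386,222),(17,17,46)),((394,396),(17,-17,46)),((220,370),(-12,12,98)),((370,366),(12,12,98)),((372,499),(12,-12,98)),((231,504),(-12,-12,98))]
uv=np.array([P(*p[0]) for p in pts]);M=np.array([p[1] for p in pts])/1000
def res(q,i=slice(None)):
    cc,s=np.cos(q[2]),np.sin(q[2]);W=M[i]@np.array([[cc,s,0],[-s,cc,0],[0,0,1]])+[q[0],q[1],0]
    return (proj(c,W)-uv[i]).ravel()
for i in(slice(None),slice(0,4),slice(4,11)):
    r=least_squares(lambda q:res(q,i),[.517,-.292,1.35]);print(r.x[:2],np.degrees(r.x[2]),np.abs(r.fun).max())
E
```

```text
[ 0.51643707 -0.29226177] 74.51572670855046 0.9666258341518414
[ 0.51668724 -0.29240395] 74.52784232163432 0.31150454709825226
[ 0.51631481 -0.29219661] 74.449702074471 0.9358557511322374
```

Emit:
{"op": "play_rows", "data": {"series": [-0.64,-0.01,0,0,0,-0.1,60,-0.64,-0.01,0,0,0,-0.1,60,-0.64,-0.02,0,0,0,-0.1,60,-0.63,-0.02,0,0,0,-0.1,60,0,0,0.6,0,0,0,60,0,0,0.9,0,0,0,60,0,0,0.9,0,0,0,60,0,0,0.9,0,0,0,60]}}

```text
time: 4.5
ee_pos: [0.5156, -0.2914, 0.1515]
orientation: [[-0.964, 0.266, -0.0], [0.266, 0.964, 0.0], [0.0, 0.0, -1.0]]
wrist_force: [-0.0, -0.3, -1.0]
gripper_width: 0.643
grasp_force: 0.0
```

Emit:
{"op": "play_rows", "data": {"series": [0,0,0.9,0,0,0,60,0,0,0.9,0,0,0,60,0,0,0.8,0,0,0,60,0,0,0.5,0,0,0,60,0,0,0.3,0,0,0,60,0,0,0,0,0,0,60,0,0,0,0,0,0,20,0,0,0,0,0,0,20], "grip_force": 40}}

```text
time: 5.17
ee_pos: [0.5165, -0.2931, 0.0695]
orientation: [[-0.964, 0.267, 0.001], [0.267, 0.964, -0.001], [-0.002, -0.0, -1.0]]
wrist_force: [-0.1, 0.1, 0.3]
gripper_width: 0.549
grasp_force: 0.0
```

Emit:
{"op": "play_rows", "data": {"series": [0,0,0,0,0,0,15,0,0,0,0,0,0,15,0,0,0,0,0,0,15,0,0,0,0,0,0,15], "grip_force": 60}}

```text
time: 5.5
ee_pos: [0.5162, -0.293, 0.0685]
orientation: [[-0.964, 0.267, 0.0], [0.267, 0.964, -0.0], [-0.0, -0.0, -1.0]]
wrist_force: [0.2, -0.2, -0.6]
gripper_width: 0.262
grasp_force: 0.0
```

Emit:
{"op": "play_rows", "data": {"series": [0,0,0,0,0,0,15,0,0,0,0,0,0,15,0,0,-0.4,0,0,0,15,0,0,-0.6,0,0,0,15,0,0,-0.8,0,0,0,15,0,0,-0.8,0,0,0,15,0,0,-0.8,0,0,0,15,0,0,-0.6,0,0,0,15], "grip_force": 60}}

```text
time: 6.17
ee_pos: [0.5162, -0.293, 0.1705]
orientation: [[-0.964, 0.267, 0.001], [0.267, 0.964, -0.001], [-0.001, -0.0, -1.0]]
wrist_force: [0.1, 0.2, -0.3]
gripper_width: 0.256
grasp_force: 60.0
```

```bash
python3 - <<'E'
from h import *
a=snap('scene','s1');b=snap('side','d1');c=snap('wrist','w3');st=manip.get_state();print(st['ee_pos'],st['grasp_force'],st['gripper_width']*93,st['wrist_force'],st['joints'])
a,b=[np.ascontiguousarray(s['pixels'][:,:,::-1]) for s in(a,b)]
o=np.hstack([cv2.resize(x[y:y+120,u:u+90],(400,533),interpolation=cv2.INTER_CUBIC) for x,u,y in((a,325,200),(b,290,220))])
cv2.imwrite('pics/c3.png',o)
E
```

```text
[ 0.51632799 -0.29311696  0.16904173] 59.99964416027069 23.809611393055164 [-0.28139961 -0.18969832 -0.85492977] [-3.20453209e+01 -2.05074831e+00  9.77509069e+01  8.22771985e-04
  8.42031490e+01 -1.06577168e+02]
```

View pics/c3.png

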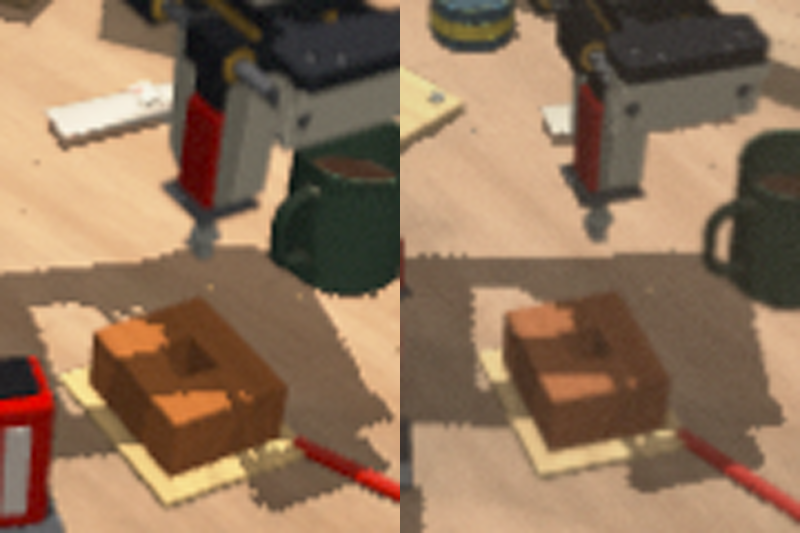

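The lift worked and the foot hangs upright. Now I'll carry it over the plate, turn it to the spring's heading, and stop off to the side so the eye stays visible.

Emit:
{"op": "play_rows", "data": {"series": [0.15,0.4,0,0,0,0,15,0.27,0.87,0,0,0,0,15,0.27,0.87,0,0,0,0,15,0.27,0.87,0,0,0,0,15,0.27,0.87,0,0,0,0,15,0.27,0.87,0,0,0,0,15,0.27,0.87,0,0,0,0,15,0.27,0.87,0,0,0,0,15]}}

```text
time: 6.98
ee_pos: [0.5092, -0.1211, 0.1664]
orientation: [[-0.964, 0.267, -0.002], [0.267, 0.964, 0.001], [0.002, 0.0, -1.0]]
wrist_force: [1.4, -0.7, -1.4]
gripper_width: 0.256
grasp_force: 60.0
```

Emit:
{"op": "play_rows", "data": {"series": [0.27,0.87,0,0,0,0,15,0.27,0.87,0,0,0,0,15,0.27,0.87,0,0,0,0,15,0.27,0.87,0,0,0,0,15,0.27,0.87,0,0,0,0,15,0.27,0.87,0,0,0,0,15,0.27,0.87,0,0,0,0,15,0.27,0.87,0,0,0,0,15]}}

```text
time: 7.65
ee_pos: [0.5033, 0.0607, 0.1665]
orientation: [[-0.964, 0.266, -0.002], [0.266, 0.964, -0.0], [0.002, -0.001, -1.0]]
wrist_force: [0.3, -0.2, -1.2]
gripper_width: 0.255
grasp_force: 60.0
```

Emit:
{"op": "play_rows", "data": {"series": [0.27,0.87,0,0,0,0,15,0.27,0.87,0,0,0,0,15,0.27,0.87,0,0,0,0,15,0.27,0.87,0,0,0,0,15,0.15,0.5,0,0,0,0,15,0,0,0,0,0,-0.4,15,0,0,0,0,0,-0.9,15,0,0,0.2,0,0,-0.95,15]}}

```text
time: 8.32
ee_pos: [0.501, 0.1636, 0.1627]
orientation: [[-1.0, 0.029, -0.001], [0.029, 1.0, -0.0], [0.001, -0.0, -1.0]]
wrist_force: [0.1, 0.5, -0.3]
gripper_width: 0.258
grasp_force: 60.0
```

Emit:
{"op": "play_rows", "data": {"series": [0,0,0.3,0,0,-0.95,15,0,0,0.3,0,0,-0.95,15,0,0,0.3,0,0,-0.95,15,0,0,0.3,0,0,-0.95,15,0,0,0.2,0,0,-0.95,15,0,0,0.1,0,0,-0.65,15,0,0,0,0,0,0,15,0,0,0,0,0,0,15]}}

```text
time: 8.98
ee_pos: [0.5009, 0.1632, 0.1249]
orientation: [[-0.863, -0.504, -0.001], [-0.504, 0.863, -0.0], [0.001, 0.0, -1.0]]
wrist_force: [0.9, 0.4, -1.3]
gripper_width: 0.253
grasp_force: 60.0
```

```bash
python3 - <<'E'
from h import *
a=snap('scene','s2');b=snap('side','d2');c=snap('wrist','w4');st=manip.get_state();print(st['time'],st['ee_pos'],st['orientation'].round(3).tolist(),st['wrist_force'])
a,b,c=[np.ascontiguousarray(s['pixels'][:,:,::-1]) for s in(a,b,c)]
print(proj(load('s2'),[st['ee_pos']-[0,0,.058],[.4594,.1366,.022]]),proj(load('d2'),[st['ee_pos']-[0,0,.058],[.4594,.1366,.022]]),proj(load('w4'),[[.4594,.1366,.022],[.49,.157,.034]]))
z=lambda im,x,y,w,h,W,H:cv2.resize(im[y:y+h,x:x+w],(W,H),interpolation=cv2.INTER_CUBIC)
o=np.hstack([z(c,155,60,250,300,500,600),np.vstack([z(a,205,170,75,75,300,300),z(b,200,185,75,75,300,300)])])
cv2.imwrite('pics/c4.png',o)
E
```

```text
9.1333 [0.50133294 0.16325076 0.12567598] [[-0.863, -0.505, 0.0], [-0.505, 0.863, -0.0], [0.0, -0.0, -1.0]] [ 1.07372108 -0.10098383 -0.90114382]
[[240.88169402 191.92098273]
 [235.20092024 214.67503604]] [[235.95167737 203.8715707 ]
 [227.92118372 225.22643408]] [[283.11239892 156.6233796 ]
 [285.78748944 202.89078063]]
```

View pics/c4.png

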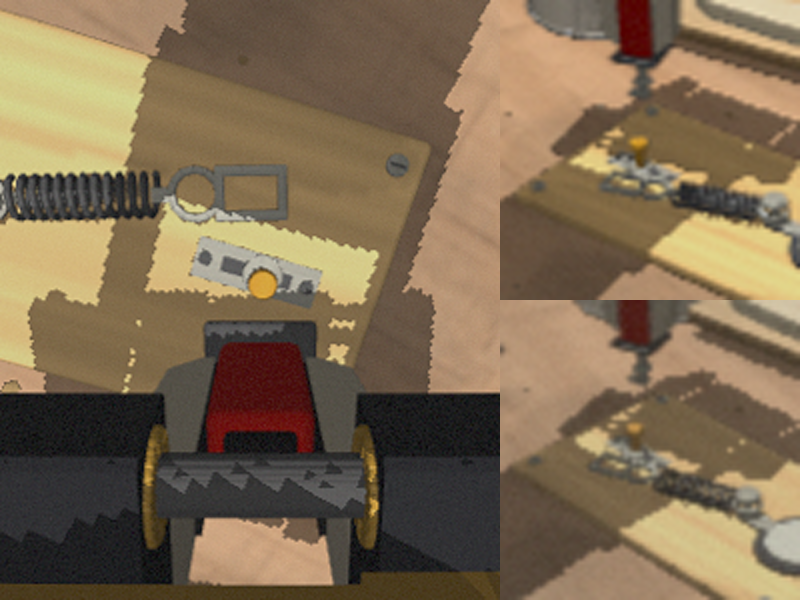

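The close view (2x crop, origin 155,60) shows the pull eye's opening centred at (252,192) and the loop at (195,194). The anchor head is at (262,284), with the strip's corners at (203,237), (322,270), (310,305) and (190,272). The guard's near top edge runs from (204,322) to (315,322). The foot hangs free in both outside views.

```bash
python3 - <<'E'
from h import *
from scipy.optimize import least_squares
c=load('w4');P=lambda x,y:np.array((155+x/2,60+y/2))
pz=lambda x,y,z:onz(c,P(x,y),z)[:2]
eye=pz(252,193,.024);loop=pz(195,194,.024);an=pz(262.5,284,.034);piv=pz(-3,200,.034)
print('eye',eye,'loop',loop,'anchor',an)
d=eye-loop;print('dir',np.degrees(np.arctan2(d[1],d[0])),np.hypot(*d))
# eye outer corners: (216,166)(287,166)(287,220)(216,220) 
T=np.array([.5013,.1632,.1257]);R=np.array([[-.863,-.505,0],[-.505,.863,0],[0,0,-1]])
uv=np.array([P(203,237),P(322,270),P(310,305),P(190,272)]);M=np.array([[-28,-9],[28,-9],[28,9],[-28,9]])/1000.
M[:,1]*=-1
def W(q,M,z):
    cc,s=np.cos(q[2]),np.sin(q[2]);w=M@np.array([[cc,s],[-s,cc]])+q[:2];return np.c_[w,np.full(len(w),z)]
# orientation sign check by residual
for sg in(1,-1):
    r=least_squares(lambda q:(proj(c,W(q,M*[1,sg],.0126))-uv).ravel(),[.492,.154,1.8]);print('strip',r.x[:2],np.degrees(r.x[2]),np.abs(r.fun).max())
# guard near edge
for zt in(-.022,-.020):
  g=lambda q:(proj(c,np.array([T+R@np.array([.017+q[0],s*.017+q[1],-zt]) for s in(-1,1)]))-np.array([P(204,322),P(315,322)])).ravel()
  r=least_squares(g,[0,0]);print('guard off tool xy',r.x,r.fun)
for n,p in(('eye',eye),('loop',loop),('anchor',an)):print(n,'rel tool',R[:2,:2].T@(p-T[:2]))
E
```

```text
eye [0.4600594  0.13498069] loop [0.47224763 0.11485744] anchor [0.48916043 0.15694986]
dir 121.20242093331427 0.023526543146587173
strip [0.48958612 0.1542964 ] 104.17079082924947 1.1881654721860855
strip [0.4898329 0.1543813] 105.02769824347192 18.916847818001315
guard off tool xy [ 0.0007396  -0.00047808] [-0.85105218  0.06806948  0.85100635 -0.02612968]
guard off tool xy [ 0.00131911 -0.00047675] [-1.18742312  0.07725435  1.18736392 -0.01805213]
eye rel tool [ 0.04984139 -0.00352676]
loop rel tool [ 0.04948519 -0.02704818]
anchor rel tool [0.01363276 0.00073661]
```

Emit:
{"op": "play_rows", "data": {"series": [0.35,-0.05,0,0,0,-0.05,15,0.55,-0.07,0,0,0,-0.05,15,0.6,-0.07,0,0,0,-0.05,15,0.46,-0.07,0,0,0,0,15,0,0,0.4,0,0,0,15,0,0,0.6,0,0,0,15,0,0,0.5,0,0,0,15,0,0,0,0,0,0,15]}}

```text
time: 9.8
ee_pos: [0.4615, 0.1322, 0.0851]
orientation: [[-0.854, -0.52, -0.004], [-0.52, 0.854, -0.001], [0.003, 0.001, -1.0]]
wrist_force: [0.7, -0.7, -1.0]
gripper_width: 0.255
grasp_force: 60.0
```

```bash
python3 - <<'E'
from h import *
a=snap('scene','s3');b=snap('side','d3');c=snap('wrist','w5');st=manip.get_state();print(st['time'],st['ee_pos'],st['orientation'].round(3).tolist(),st['wrist_force'])
a,b,c=[np.ascontiguousarray(s['pixels'][:,:,::-1]) for s in(a,b,c)]
z=lambda im,x,y,w,h,W,H:cv2.resize(im[y:y+h,x:x+w],(W,H),interpolation=cv2.INTER_CUBIC)
o=np.hstack([z(a,215,185,50,50,400,400),z(b,205,195,50,50,400,400)])
o=np.vstack([o,z(c,160,170,240,60,800,200)])
cv2.imwrite('pics/c5.png',o)
E
```

```text
9.95 [0.46285655 0.1326166  0.08827465] [[-0.854, -0.52, -0.0], [-0.52, 0.854, -0.0], [0.0, 0.0, -1.0]] [ 0.79479647  0.43904076 -1.48116058]
```

View pics/c5.png

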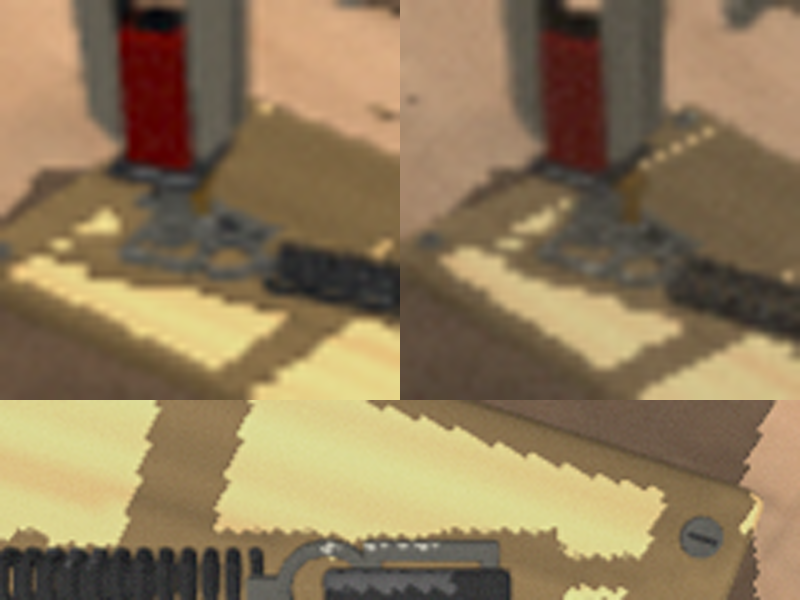

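The view shows the foot centred over the eye (around (168,240) in the scene crop). I'll lower it gently and watch the force.

Emit:
{"op": "play_rows", "data": {"series": [0,0,0.1,0,0,0,15,0,0,0.1,0,0,0,15,0,0,0.1,0,0,0,15,0,0,0.08,0,0,0,15,0,0,0,0,0,0,15,0,0,0,0,0,0,15]}}

```text
time: 10.45
ee_pos: [0.4627, 0.1325, 0.0786]
orientation: [[-0.854, -0.52, -0.0], [-0.52, 0.854, -0.0], [0.0, 0.0, -1.0]]
wrist_force: [0.3, 0.5, -0.5]
gripper_width: 0.257
grasp_force: 60.0
```

Emit:
{"op": "play_rows", "data": {"series": [0,0,0.06,0,0,0,15,0,0,0.06,0,0,0,15,0,0,0.04,0,0,0,15,0,0,0,0,0,0,15,0,0,0,0,0,0,15]}}

```text
time: 10.87
ee_pos: [0.4627, 0.1325, 0.0746]
orientation: [[-0.854, -0.52, -0.0], [-0.52, 0.854, 0.0], [0.0, 0.0, -1.0]]
wrist_force: [0.0, 0.6, -1.2]
gripper_width: 0.256
grasp_force: 60.0
```

Emit:
{"op": "play_rows", "data": {"series": [0,0.1,0,0,0,0,15,0,0.1,0,0,0,0,15,0,0.1,0,0,0,0,15,0,0.1,0,0,0,0,15,0,0.1,0,0,0,0,15,0,0.1,0,0,0,0,15,0,0.1,0,0,0,0,15,0,0,0,0,0,0,15]}}

```text
time: 11.53
ee_pos: [0.4535, 0.1476, 0.0747]
orientation: [[-0.854, -0.52, 0.0], [-0.52, 0.854, -0.0], [-0.0, -0.001, -1.0]]
wrist_force: [1.7, -3.7, -1.1]
gripper_width: 0.258
grasp_force: 60.0
```

```bash
python3 - <<'E'
from h import *
st=manip.get_state();print(st['ee_pos'],st['orientation'].T@st['wrist_force'])
E
```

```text
[0.45353247 0.14759946 0.07471622] [ 0.46282659 -4.03001369  1.10097886]
```

The puller is in the eye and pulling: 4 N matches about 5 mm of stretch. Next I'll stretch and lift together so the loop clears the post's head.

Emit:
{"op": "play_rows", "data": {"series": [0,0.135,0,0,0,0,15,0,0.135,0,0,0,0,15,0,0.135,0,0,0,0,15,0,0.135,0,0,0,0,15,0,0.135,-0.1,0,0,0,15,0,0.135,-0.15,0,0,0,15,0,0.135,-0.15,0,0,0,15,0,0.135,-0.15,0,0,0,15]}}

```text
time: 12.2
ee_pos: [0.4397, 0.1702, 0.0886]
orientation: [[-0.854, -0.52, 0.001], [-0.52, 0.854, -0.001], [0.0, -0.002, -1.0]]
wrist_force: [5.3, -8.7, -2.3]
gripper_width: 0.257
grasp_force: 60.0
```

Emit:
{"op": "play_rows", "data": {"series": [0,0,-0.15,0,0,0,15,0,0,-0.15,0,0,0,15,0,0,-0.15,0,0,0,15,0,0,-0.15,0,0,0,15,0,0,0,0,0,0,15,0,0,0,0,0,0,15]}}

```text
time: 12.7
ee_pos: [0.4398, 0.17, 0.1035]
orientation: [[-0.854, -0.52, 0.001], [-0.52, 0.854, -0.002], [-0.0, -0.002, -1.0]]
wrist_force: [5.3, -9.5, -4.6]
gripper_width: 0.255
grasp_force: 60.0
```

```bash
cat > st.py <<'E'
from h import *
P=np.array([.5181,.0398]);A=np.array([.48916,.15695]);u=(A-P)/np.linalg.norm(A-P)
st=manip.get_state();R=st['orientation'];p=st['ee_pos']
s=p[:2]+(R@[.0008,-.0005,0])[:2];v=s-P
print('t',round(st['time'],2),'p',p.round(4),'yaw',np.degrees(np.arctan2(R[1,1],R[0,1])).round(2),'Ftool',(R.T@st['wrist_force']).round(2),'zdev',R[:,2].round(4))
print('shank radius',np.linalg.norm(v).round(4),'ang',np.degrees(np.arctan2(v[1],v[0])).round(2),'foot z',(p[2]-.0605).round(4))
T=A+.030*u-np.array([-.0007,-.0007]);print('target TCP',T.round(4),'delta tool mm',((R.T)@np.r_[T-p[:2],0]*1000).round(2))
E
python3 st.py
```

```text
t 12.7 p [0.4398 0.17   0.1035] yaw 121.32 Ftool [  0.39 -10.86   4.58] zdev [ 0.001  -0.0016 -1.    ]
shank radius 0.1514 ang 121.32 foot z 0.043
target TCP [0.4827 0.1868] delta tool mm [-4.532e+01 -7.920e+00  2.000e-02]
```

Emit:
{"op": "play_rows", "data": {"series": [-0.229,-0.0044,0,0,0,0.3625,15,-0.229,-0.0044,0,0,0,0.3625,15,-0.229,-0.0044,0,0,0,0.3625,15,-0.229,-0.0044,0,0,0,0.3625,15,-0.229,-0.0044,0,0,0,0.3625,15,-0.229,-0.0044,0,0,0,0.3625,15,-0.229,-0.0044,0,0,0,0.3625,15,-0.229,-0.0044,0,0,0,0.3625,15]}}

```text
time: 13.37
ee_pos: [0.4818, 0.1874, 0.1029]
orientation: [[-0.971, -0.239, -0.001], [-0.239, 0.971, -0.002], [0.001, -0.002, -1.0]]
wrist_force: [3.0, -9.9, -3.3]
gripper_width: 0.257
grasp_force: 60.0
```

Emit:
{"op": "play_rows", "data": {"series": [0,0,0,0,0,0,15,0,0,0,0,0,0,15,0,0,0,0,0,0,15]}}

```text
time: 13.62
ee_pos: [0.4815, 0.1873, 0.1028]
orientation: [[-0.971, -0.241, -0.001], [-0.241, 0.971, -0.002], [0.001, -0.002, -1.0]]
wrist_force: [2.5, -9.7, -2.7]
gripper_width: 0.255
grasp_force: 60.0
```

```bash
python3 st.py
```

```text
t 13.62 p [0.4815 0.1873 0.1028] yaw 103.92 Ftool [ -0.14 -10.02   2.69] zdev [-9.0e-04 -2.3e-03 -1.0e+00]
shank radius 0.1515 ang 104.25 foot z 0.0423
target TCP [0.4827 0.1868] delta tool mm [-1.02 -0.79  0.  ]
```

Emit:
{"op": "play_rows", "data": {"series": [-0.02,-0.016,0,0,0,0,15,-0.021,-0.016,0,0,0,0,15,0,0,0.08,0,0,0,15,0,0,0.09,0,0,0,15,0,0,0.08,0,0,0,15,0,0,0,0,0,0,15]}}

```text
time: 14.12
ee_pos: [0.4825, 0.1867, 0.0963]
orientation: [[-0.971, -0.241, -0.001], [-0.241, 0.971, -0.002], [0.002, -0.002, -1.0]]
wrist_force: [2.2, -11.9, -2.9]
gripper_width: 0.259
grasp_force: 60.0
```

Emit:
{"op": "play_rows", "data": {"series": [0,0,0.06,0,0,0,15,0,0,0.06,0,0,0,15,0,0,0.06,0,0,0,15,0,0,0.04,0,0,0,15,0,0,0,0,0,0,15,0,0,0,0,0,0,15]}}

```text
time: 14.62
ee_pos: [0.4826, 0.1868, 0.0912]
orientation: [[-0.971, -0.241, -0.001], [-0.241, 0.971, -0.002], [0.001, -0.002, -1.0]]
wrist_force: [2.1, -10.7, -2.3]
gripper_width: 0.254
grasp_force: 60.0
```

```bash
python3 st.py
```

```text
t 14.62 p [0.4826 0.1868 0.0912] yaw 103.92 Ftool [  0.52 -10.89   2.35] zdev [-7.0e-04 -2.1e-03 -1.0e+00]
shank radius 0.1507 ang 103.87 foot z 0.0307
target TCP [0.4827 0.1868] delta tool mm [-0.03 -0.01 -0.  ]
```

Emit:
{"op": "play_rows", "data": {"series": [0,0,0.06,0,0,0,15,0,0,0.06,0,0,0,15,0,0,0.04,0,0,0,15,0,0,0,0,0,0,15,0,0,0,0,0,0,15]}}

```text
time: 15.03
ee_pos: [0.4826, 0.1868, 0.0872]
orientation: [[-0.971, -0.241, -0.001], [-0.241, 0.971, -0.002], [0.001, -0.002, -1.0]]
wrist_force: [1.9, -9.6, -1.8]
gripper_width: 0.255
grasp_force: 60.0
```

```bash
python3 st.py
```

```text
t 15.03 p [0.4826 0.1868 0.0872] yaw 103.93 Ftool [ 0.46 -9.75  1.83] zdev [-6.0e-04 -2.1e-03 -1.0e+00]
shank radius 0.1508 ang 103.86 foot z 0.0267
target TCP [0.4827 0.1868] delta tool mm [-0.01 -0.07  0.  ]
```

Emit:
{"op": "play_rows", "data": {"series": [0,0,0.07,0,0,0,15,0,0,0.07,0,0,0,15,0,0,0.07,0,0,0,15,0,0,0.04,0,0,0,15,0,0,0,0,0,0,15]}}

```text
time: 15.45
ee_pos: [0.4826, 0.1868, 0.0809]
orientation: [[-0.971, -0.241, -0.001], [-0.241, 0.971, -0.002], [0.001, -0.002, -1.0]]
wrist_force: [2.5, -8.8, -1.8]
gripper_width: 0.254
grasp_force: 60.0
```

Emit:
{"op": "play_rows", "data": {"series": [0,0,0.06,0,0,0,15,0,0,0.06,0,0,0,15,0,0,0.06,0,0,0,15,0,0,0.05,0,0,0,15,0,0,0,0,0,0,15,0,0,0,0,0,0,15]}}

```text
time: 15.95
ee_pos: [0.4827, 0.1869, 0.0754]
orientation: [[-0.971, -0.241, -0.0], [-0.241, 0.971, -0.002], [0.001, -0.002, -1.0]]
wrist_force: [2.9, -9.2, -0.5]
gripper_width: 0.255
grasp_force: 60.0
```

```bash
python3 st.py; python3 - <<'E'
from h import *
for n,k in(('scene','s6'),('side','d6'),('wrist','w6')):snap(n,k)
E
```

```text
t 15.95 p [0.4827 0.1869 0.0754] yaw 103.92 Ftool [-0.58 -9.65  0.48] zdev [-4.0e-04 -1.9e-03 -1.0e+00]
shank radius 0.1508 ang 103.82 foot z 0.0149
target TCP [0.4827 0.1868] delta tool mm [ 0.09 -0.09  0.  ]
```

Emit:
{"op": "play_rows", "data": {"series": [0,-0.04,0,0,0,0,15,0,-0.04,0,0,0,0,15,0,-0.04,0,0,0,0,15,0,-0.04,0,0,0,0,15,0,-0.04,0,0,0,0,15,0,-0.04,0,0,0,0,15,0,-0.04,0,0,0,0,15,0,0,0,0,0,0,15]}}

```text
time: 16.77
ee_pos: [0.4844, 0.181, 0.0756]
orientation: [[-0.971, -0.241, -0.0], [-0.241, 0.971, 0.001], [0.0, 0.001, -1.0]]
wrist_force: [-0.4, -0.3, -0.4]
gripper_width: 0.253
grasp_force: 60.0
```

```bash
python3 st.py
```

```text
t 16.77 p [0.4844 0.181  0.0756] yaw 103.93 Ftool [ 0.48 -0.18  0.41] zdev [-3.e-04  5.e-04 -1.e+00]
shank radius 0.1446 ang 103.73 foot z 0.0151
target TCP [0.4827 0.1868] delta tool mm [0.3  6.07 0.  ]
```

The force dropped to zero after about 4.5 mm of give, so the post's neck now holds the loop. Next I'll back the foot into the middle of the eye and lift out.

Emit:
{"op": "play_rows", "data": {"series": [0,-0.08,0,0,0,0,15,0,-0.08,0,0,0,0,15,0,-0.08,0,0,0,0,15,0,-0.084,0,0,0,0,15,0,0,0,0,0,0,15,0,0,0,0,0,0,15]}}

```text
time: 17.27
ee_pos: [0.4865, 0.1727, 0.0756]
orientation: [[-0.971, -0.241, 0.0], [-0.241, 0.971, 0.0], [-0.0, 0.0, -1.0]]
wrist_force: [-1.1, 0.1, -0.4]
gripper_width: 0.257
grasp_force: 60.0
```

Emit:
{"op": "play_rows", "data": {"series": [0,0,-0.05,0,0,0,15,0,0,-0.06,0,0,0,15,0,0,-0.06,0,0,0,15,0,0,-0.06,0,0,0,15,0,0,0,0,0,0,15]}}

```text
time: 17.68
ee_pos: [0.4867, 0.173, 0.0818]
orientation: [[-0.971, -0.241, 0.0], [-0.241, 0.971, 0.0], [-0.001, 0.0, -1.0]]
wrist_force: [0.2, 1.2, -1.5]
gripper_width: 0.251
grasp_force: 60.0
```

```bash
python3 st.py
```

```text
t 17.68 p [0.4867 0.173  0.0818] yaw 103.94 Ftool [-0.51  1.12  1.47] zdev [ 5.e-04  1.e-04 -1.e+00]
shank radius 0.1363 ang 103.62 foot z 0.0213
target TCP [0.4827 0.1868] delta tool mm [ 0.54 14.36 -0.  ]
```

Emit:
{"op": "play_rows", "data": {"series": [0,0,-0.06,0,0,0,15,0,0,-0.08,0,0,0,15,0,0,-0.08,0,0,0,15,0,0,-0.08,0,0,0,15,0,0,0,0,0,0,15,0,0,0,0,0,0,15]}}

```text
time: 18.18
ee_pos: [0.4866, 0.1729, 0.089]
orientation: [[-0.971, -0.241, 0.0], [-0.241, 0.971, 0.0], [-0.0, 0.0, -1.0]]
wrist_force: [-1.3, 0.4, -1.8]
gripper_width: 0.255
grasp_force: 60.0
```

```bash
python3 st.py; python3 - <<'E'
from h import *
a=snap('scene','s7');b=snap('side','d7');c=snap('wrist','w7')
a,b,c=[np.ascontiguousarray(s['pixels'][:,:,::-1]) for s in(a,b,c)]
z=lambda im,x,y,w,h,W,H:cv2.resize(im[y:y+h,x:x+w],(W,H),interpolation=cv2.INTER_CUBIC)
o=np.hstack([z(a,215,185,50,50,400,400),z(b,205,195,50,50,400,400)])
cv2.imwrite('pics/c7.png',o)
E
```

```text
t 18.18 p [0.4866 0.1729 0.089 ] yaw 103.93 Ftool [1.12 0.7  1.83] zdev [ 2.e-04  1.e-04 -1.e+00]
shank radius 0.1363 ang 103.67 foot z 0.0285
target TCP [0.4827 0.1868] delta tool mm [ 0.44 14.41  0.  ]
```

Emit:
{"op": "play_rows", "data": {"series": [0,0,-0.08,0,0,0,15,0,0,-0.08,0,0,0,15,0,0,-0.08,0,0,0,15,0,0,0,0,0,0,15,0,0,0,0,0,0,15]}}

```text
time: 18.75
ee_pos: [0.4866, 0.1729, 0.0951]
orientation: [[-0.971, -0.241, 0.0], [-0.241, 0.971, 0.0], [-0.0, 0.0, -1.0]]
wrist_force: [-0.8, 0.2, -1.6]
gripper_width: 0.255
grasp_force: 60.0
```

```bash
python3 st.py
```

```text
t 18.75 p [0.4866 0.1729 0.0951] yaw 103.93 Ftool [0.7  0.41 1.61] zdev [ 3.e-04  1.e-04 -1.e+00]
shank radius 0.1363 ang 103.65 foot z 0.0346
target TCP [0.4827 0.1868] delta tool mm [ 0.48 14.41  0.  ]
```

Emit:
{"op": "play_rows", "data": {"series": [0,0,-0.4,0,0,0,15,0,0,-0.8,0,0,0,15,0,0,-0.8,0,0,0,15,0,0,-0.6,0,0,0.5,15,0,0,-0.36,0,0,0.9,15,0,0,0,0,0,0.9,15,0,0,0,0,0,0.9,15,0,0,0,0,0,0.9,15]}}

```text
time: 19.42
ee_pos: [0.4866, 0.1729, 0.1699]
orientation: [[-0.982, 0.19, 0.001], [0.19, 0.982, 0.0], [-0.001, 0.0, -1.0]]
wrist_force: [0.5, -0.2, -0.2]
gripper_width: 0.256
grasp_force: 60.0
```

Emit:
{"op": "play_rows", "data": {"series": [0,0,0,0,0,0.8,15,0,0,0,0,0,0,15,-0.15,-0.44,0,0,0,0,15,-0.306,-0.88,0,0,0,0,15,-0.306,-0.88,0,0,0,0,15,-0.306,-0.88,0,0,0,0,15,-0.306,-0.88,0,0,0,0,15,-0.306,-0.88,0,0,0,0,15]}}

```text
time: 20.08
ee_pos: [0.4945, 0.0434, 0.1693]
orientation: [[-0.965, 0.263, 0.0], [0.263, 0.965, -0.0], [-0.0, -0.0, -1.0]]
wrist_force: [-0.5, 0.3, -1.2]
gripper_width: 0.259
grasp_force: 60.0
```

Emit:
{"op": "play_rows", "data": {"series": [-0.306,-0.88,0,0,0,0,15,-0.306,-0.88,0,0,0,0,15,-0.306,-0.88,0,0,0,0,15,-0.306,-0.88,0,0,0,0,15,-0.306,-0.88,0,0,0,0,15,-0.306,-0.88,0,0,0,0,15,-0.306,-0.88,0,0,0,0,15,-0.306,-0.88,0,0,0,0,15]}}

```text
time: 20.75
ee_pos: [0.5063, -0.1427, 0.1693]
orientation: [[-0.965, 0.264, 0.0], [0.264, 0.965, -0.0], [-0.0, -0.0, -1.0]]
wrist_force: [0.4, 0.8, -1.0]
gripper_width: 0.258
grasp_force: 60.0
```

Emit:
{"op": "play_rows", "data": {"series": [-0.306,-0.88,0,0,0,0,15,-0.306,-0.88,0,0,0,0,15,-0.306,-0.88,0,0,0,0,15,-0.306,-0.88,0,0,0,0,15,-0.306,-0.88,0,0,0,0,15,-0.2,-0.5,0,0,0,0,15,0,0,0,0,0,0,15,0,0,0,0,0,0,15]}}

```text
time: 21.42
ee_pos: [0.5155, -0.2708, 0.1688]
orientation: [[-0.964, 0.266, -0.0], [0.266, 0.964, 0.0], [0.0, 0.0, -1.0]]
wrist_force: [0.4, 0.1, -1.4]
gripper_width: 0.254
grasp_force: 60.0
```

```bash
cat > g.py <<'E'
from h import *
st=manip.get_state();R=st['orientation'];p=st['ee_pos'];print(st['time'],p.round(4),np.degrees(np.arctan2(R[1,1],R[0,1])).round(2),'d units',(R.T@(np.array([.5163,-.2930,.0685])-p)/.025).round(3),st['wrist_force'].round(2))
E
python3 g.py; python3 -c "
from h import *
snap('wrist','w8')"
```

```text
21.4167 [ 0.5155 -0.2708  0.1688] 74.55 d units [-0.269 -0.849  4.012] [ 0.39  0.09 -1.38]
```

Emit:
{"op": "play_rows", "data": {"series": [-0.09,-0.28,0,0,0,0,15,-0.09,-0.28,0,0,0,0,15,-0.09,-0.29,0,0,0,0,15,0,0,0,0,0,0,15,0,0,0.5,0,0,0,15,0,0,0.5,0,0,0,15,0,0,0.4,0,0,0,15,0,0,0,0,0,0,15]}}

```text
time: 22.13
ee_pos: [0.5156, -0.2919, 0.1303]
orientation: [[-0.964, 0.266, -0.004], [0.266, 0.964, 0.002], [0.004, 0.001, -1.0]]
wrist_force: [-0.4, 0.2, -1.9]
gripper_width: 0.257
grasp_force: 60.0
```

Emit:
{"op": "play_rows", "data": {"series": [0,0,0.3,0,0,0,15,0,0,0.3,0,0,0,15,0,0,0.3,0,0,0,15,0,0,0.3,0,0,0,15,0,0,0.2,0,0,0,15,0,0,0,0,0,0,15]}}

```text
time: 22.63
ee_pos: [0.5162, -0.2925, 0.0974]
orientation: [[-0.964, 0.267, -0.001], [0.267, 0.964, 0.001], [0.002, 0.0, -1.0]]
wrist_force: [-0.4, -0.4, -0.4]
gripper_width: 0.257
grasp_force: 60.0
```

```bash
python3 g.py
```

```text
22.6333 [ 0.5162 -0.2925  0.0974] 74.54 d units [-0.011 -0.019  1.156] [-0.43 -0.35 -0.41]
```

Emit:
{"op": "play_rows", "data": {"series": [-0.01,-0.02,0.25,0,0,0,15,0,0,0.3,0,0,0,15,0,0,0.25,0,0,0,15,0,0,0.15,0,0,0,15,0,0,0.08,0,0,0,15,0,0,0.06,0,0,0,15,0,0,0.03,0,0,0,15,0,0,0,0,0,0,15]}}

```text
time: 23.3
ee_pos: [0.5168, -0.2933, 0.071]
orientation: [[-0.964, 0.267, 0.0], [0.267, 0.964, -0.0], [-0.0, -0.0, -1.0]]
wrist_force: [-0.4, -0.1, -2.3]
gripper_width: 0.252
grasp_force: 60.0
```

```bash
python3 g.py
```

```text
23.3 [ 0.5168 -0.2933  0.071 ] 74.54 d units [0.023 0.008 0.098] [-0.37 -0.14 -2.28]
```

Emit:
{"op": "play_rows", "data": {"series": [0,0,0.03,0,0,0,15,0,0,0.02,0,0,0,15,0,0,0,0,0,0,15,0,0,0,0,0,0,15]}}

```text
time: 23.63
ee_pos: [0.5168, -0.2933, 0.0698]
orientation: [[-0.964, 0.267, 0.0], [0.267, 0.964, -0.0], [-0.0, -0.0, -1.0]]
wrist_force: [-0.3, 0.5, -0.9]
gripper_width: 0.256
grasp_force: 60.0
```

```bash
python3 g.py
```

```text
23.6333 [ 0.5168 -0.2933  0.0698] 74.54 d units [0.022 0.007 0.05 ] [-0.32  0.52 -0.89]
```

Emit:
{"op": "play_rows", "data": {"series": [0,0,0.04,0,0,0,15,0,0,0,0,0,0,15,0,0,0,0,0,0,60,0,0,0,0,0,0,60,0,0,0,0,0,0,60,0,0,0,0,0,0,60,0,0,0,0,0,0,60,0,0,0,0,0,0,60]}}

```text
time: 24.3
ee_pos: [0.5168, -0.2934, 0.0687]
orientation: [[-0.964, 0.267, 0.0], [0.267, 0.964, -0.0], [-0.0, -0.0, -1.0]]
wrist_force: [-0.1, 0.6, 0.6]
gripper_width: 0.624
grasp_force: 0.0
```

Emit:
{"op": "play_rows", "data": {"series": [0,0,-0.3,0,0,0,60,0,0,-0.6,0,0,0,60,0,0,-0.8,0,0,0,60,0,0,-0.9,0,0,0,60,0,0,-0.9,0,0,0,60,0,0,-0.9,0,0,0,60,0,0,-0.9,0,0,0,60,0,0,-0.9,0,0,0,60]}}

```text
time: 24.97
ee_pos: [0.5166, -0.2932, 0.2255]
orientation: [[-0.964, 0.267, 0.001], [0.267, 0.964, -0.0], [-0.001, -0.0, -1.0]]
wrist_force: [0.2, -0.5, -0.2]
gripper_width: 0.642
grasp_force: 0.0
```

Emit:
{"op": "play_rows", "data": {"series": [0.6,0,0,0,0,0,60,0.9,0,0,0,0,0,60,0.9,0,0,0,0,0,60,0,0,0,0,0,0,60,0,0,0,0,0,0,60]}}

```text
time: 25.38
ee_pos: [0.4586, -0.2773, 0.2247]
orientation: [[-0.964, 0.267, 0.001], [0.267, 0.964, -0.001], [-0.002, -0.001, -1.0]]
wrist_force: [0.3, -0.1, -0.1]
gripper_width: 0.645
grasp_force: 0.0
```

```bash
python3 g.py; python3 - <<'E'
from h import *
a=snap('scene','s9');b=snap('side','d9');c=snap('wrist','w9')
a,b,c=[np.ascontiguousarray(s['pixels'][:,:,::-1]) for s in(a,b,c)]
z=lambda im,x,y,w,h,W,H:cv2.resize(im[y:y+h,x:x+w],(W,H),interpolation=cv2.INTER_CUBIC)
o=np.hstack([np.vstack([z(a,205,190,80,60,400,300),z(b,200,205,80,60,400,300)]),np.vstack([z(c,180,160,200,130,400,260),z(a,325,240,80,68,400,340)])])
cv2.imwrite('pics/c9.png',o)
E
```

```text
25.3833 [ 0.4586 -0.2773  0.2247] 74.51 d units [-2.382  0.015  6.253] [ 0.33 -0.12 -0.07]
```

View pics/c9.png

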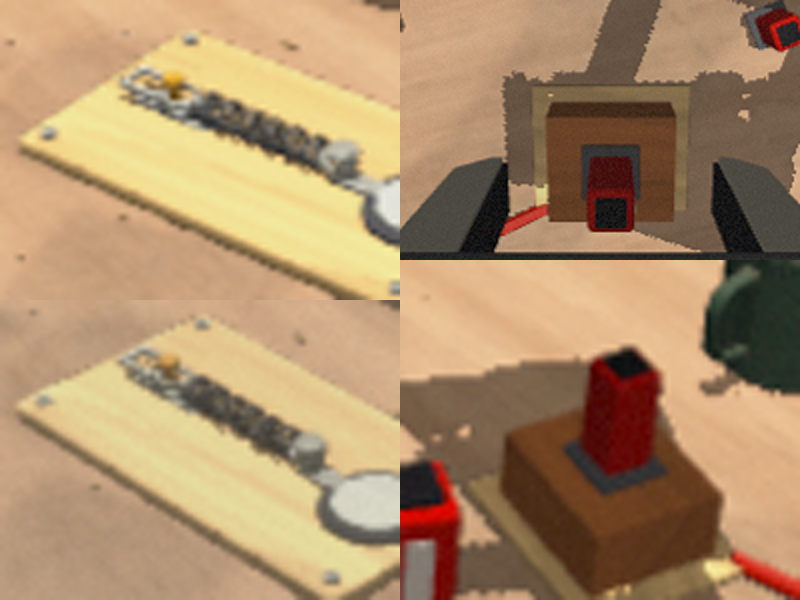

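The spring is stretched in line with the post: the brass head stands in the loop at (173,83) in the scene crop, and the eye lies beyond it. The puller sits upright in its stand and the gripper is clear of everything. I'm handing in.

```bash
python3 -c "
from workcell import manip
print(manip.sign_off())"
```

```text
the job is handed in; nothing more can be done
None
```

The loop is hooked under the anchor post's head and the puller is back upright in its stand. The job was handed in at about 25 s; `sign_off` gave no verdict, so the pass is not confirmed beyond the force readings and the final pictures.

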